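# Zero the comparator on the master, then swap in the spacer

### The arm

A 7-joint arm with a two-finger parallel gripper is mounted at the origin on the work surface. World frame = base frame: x ahead of the robot, y to its left, z up, the work surface at z = 0. Lengths are in mm, angles in degrees, forces in N, time in s.
With the tool pointing down it reaches from about 400 to 875 mm from the base axis. Payload 6.5 kg.
Tool frame: the origin (TCP) lies on the centre line of the jaws, within the pads' length; the fingertips stand 19 mm ahead of it and the grasp point (between the pads) is the TCP; z points along the fingers, x is the direction in which the jaws open and shut, and the axes are right-handed (so a half turn about z gives the same grasp; the last joint's range is limited). The gripper opens to 88 mm and grips with 3 to 60 N. Pads are 18 mm wide; open, the fingers measure 123 mm over their backs; the gripper's body (75 mm by 187 mm) begins 45 mm behind the grasp point.
Start: joints at [-68.709, 30.733, -0.252, 88.115, 0.149, 61.152, -4.079], TCP at [275.56, 588.691, 257.716] pointing down, gripper open.
Joint ranges: [-154.64, 154.64], [-21.42, 123.67], [-72.66, 72.17], [13.99, 137.28], [-74.86, 254.86], [10.95, 109.41], [-158.01, 158.01]. Speed limits (degrees/s): [136.94, 136.94, 180, 180, 180, 180, 180].

### API

Orientations are given as [roll, pitch, yaw] about the fixed x, y, z axes, in that order (R = Rz(yaw) Ry(pitch) Rx(roll)).
In Python, from bench import env, viewer, ticket gives the robot as it stands. The module is installed in compiled form; this text tells all that it offers.
- The arm moves only by the shell command python3 -m handwheel 'ROWS' [OPENING] [FORCE]. ROWS is JSON, a list of rows, each a list of 2 entries, a list of its own where there are three numbers: the shift along the tool's x, y, z in m, then the turn, a rotation vector about the tool's x, y, z in rad. In form: [[[x, y, z], [rx, ry, rz]], ...]. A call has exactly 10 rows; each row shifts and turns the pose as measured when the row begins, along the tool's axes as they then stand; what a row does not reach is not made up. A row lasts 1/10 s, in which the tool goes at most 50 mm and 8.59 degrees, less where a joint would pass 70% of its speed; a pose out of reach is approached as far as the arm can. A call with a gripper value outside its range is refused whole. OPENING is the opening, from -1 (shut) to 1 (fully open), so that 0 is half open, set as the call begins (- or left out, the last holds). The fingers move at their own pace and stop on an object; FORCE is the grip in N (left out, the last holds). Time passes only in rows, so rows that do not move let the fingers close, or fill a call up. It gives the time, the measured TCP pose, the force and the opening at its end, in the units of the state.
- env.get_state(): the state, without advancing time (a new reading comes with each control period).
- viewer.snapshot(name): name is "scene" or "side" or "wrist"; returns (picture, depth): 420x560x3 uint8, red, green, blue; 420x560 float32, mm along the optical axis (not along the pixel's ray), 0 where there is no reading.
- viewer.camera_info(name): a dict with "fx", "fy", "cx", "cy" (pixels), "R" (3x3) and "t" (3): a world point X has camera coordinates R X + t. Camera axes: x right, y down, z forward; pixel columns grow to the right and rows downward; lengths in mm; the calibration is good to about 2 mm. A picture is of the moment at which its call begins: read the wrist's pose just before it. camera_info takes no time and is no camera call; for the wrist camera it gives the pose at the moment of the call.
- ticket.finish_job(): hands the job in, once; it reports no verdict.
The state is a dict: "t": time; "qpos": joint angles; "dq": joint speeds; "joint_efforts": joint torques, N m; "eef_pos": TCP position; "eef_rot": TCP orientation; "wrist_force": force on the tool from outside, world axes, zero at the start; "torque": the same for the moment, N m; "finger_gap": opening from 0.0 (shut) to 1.0 (fully open).
Only numpy, scipy, OpenCV 4.12 (cv2) and the standard library are available. Lean on these libraries where they do the work, as an engineer would, in place of code of your own. Each camera call takes 0.05 s, during which the arm holds its last target. There are 200 camera calls.

### The job

Slide the master block along the comparator bed under the sprung foot and press it home against the end stop's pin, firmly but gently (about 5 to 15 N), let go of it, and press the zero button on top of the head. Then slide the master out and lay it flat on the cork pad, lay the aluminium spacer with the round ends on the bed and slide it under the foot in the same way, pressed home against the pin, straight along the bed, and let go. Never push a block on the stop with more than 25 N, do not press zero at any other time, and leave the other things on the desk alone.

Things in the scene. Friction and masses are not known exactly. Their poses are not given: they have to be found in the camera images.
- comparator: Fixed bench comparator: cream flat bed plate 300 long (x -190 to +110), 80 wide, top 20 mm above the table; a 24 mm round column at x = +85 carries a measuring head. Origin: on the table, on the bed's centre line, below the sprung foot's axis. x runs along the bed to the stop and column, z up. Bars lie lengthwise on the centre line and enter under the foot from the -x side.
- head (a point): Centre of the underside of the cream measuring head, a fixed block 24 along the bed, 60 across and 60 high, over the foot: from 85 to 145 mm above the table. Axes as the comparator. Grip bars near the end away from it, to leave room for the gripper.
- stop: The comparator's end stop: a dark steel block fixed on the bed, 44 wide (y), 22 high, with a flat-ended round steel stop pin (14 mm thick, 11 mm above the bed) poking out of its face to -x. Origin: lower middle of the block's face, on the bed, 30 mm beyond the foot's axis. Axes as the comparator. The pin pokes out 2 to 22 mm, set differently each time and not reported: feel for it.
- foot (a joint): Lift of the sprung foot in m: 0 hanging free, its tip 19 mm above the bed; at most 0.014; about 0.005 on the master, 0.007 on the spacer. Pressed down by a spring with 3.5 to 4.5 N, so it drags on a bar by some N. A bent steel skid whose lead-in, rising at 30 degrees to the -x side, starts 24 mm before its axis: a bar slid along the bed lifts it by itself.
- zero_top (a point): Top centre of the dark round zero button (20 mm across, on a grey housing) on top of the measuring head. Pressed straight down: travel 6 mm, about 5 N when fully down; it springs back.
- zero (a joint): Travel of the zero button in m: 0 up, 0.006 fully down; it counts as pressed beyond 0.004.
- master_center (a point): Centre (half-way up) of the master block: plain steel bar with square ends, 120 long (x), 20 wide (y), 24 high (z), about 0.45 kg, symmetric end for end. It starts lying lengthwise on the bed, not yet under the foot, its far end 69 to 90 mm short of the stop block's face, up to 4 mm off the centre line and slightly askew.
- spacer_center (a point): Centre (half-way up) of the spacer, the part to be measured: aluminium bar with round ends (radius 15 mm), 126 long (x), 30 wide (y), 26 high (z), two dark screw holes in its top, about 0.26 kg, symmetric end for end. It starts lying on the table, holes up.
- pad: Flat cork pad fixed on the table, 150 long (x), 60 wide (y), 4 thick. Origin: centre of its underside.
Mind the look-alikes: they are no part of the job. Leave any orange or yellow look-alike of the part that bears spacer_center alone. Leave any green look-alike of the part that bears master_center alone.

How it is judged (in metres and radians):
On the way, in this order (a step that is already met when the one before it is completed fails the run):
1. the master is under the foot and pressed against the stop with more than 3 N (x of master_center in the frame of comparator between -0.0545 and -0.03 m and y of master_center in the frame of comparator between -0.008 and 0.008 m and z of master_center in the frame of comparator between 0.028 and 0.037 m and angle between the x axis of master_center and the x axis of comparator, either way round below 0.12 rad and value of joint foot above 0.003 m and contact force between master and stop above 3 N), for 0.2 s.
2. zero pressed beyond 4 mm with the master home and let go (x of master_center in the frame of comparator between -0.0545 and -0.03 m and y of master_center in the frame of comparator between -0.008 and 0.008 m and z of master_center in the frame of comparator between 0.028 and 0.037 m and angle between the x axis of master_center and the x axis of comparator, either way round below 0.12 rad and value of joint foot above 0.003 m and value of joint zero above 0.004 m and contact force between the fingers and master below 0.1 N), for 0.05 s.
3. the spacer is under the foot and pressed against the stop with more than 3 N (x of spacer_center in the frame of comparator between -0.0575 and -0.033 m and y of spacer_center in the frame of comparator between -0.008 and 0.008 m and z of spacer_center in the frame of comparator between 0.028 and 0.037 m and angle between the x axis of spacer_center and the x axis of comparator, either way round below 0.12 rad and value of joint foot above 0.003 m and contact force between spacer and stop above 3 N), for 0.2 s.
At the end, for the whole second after the job is handed in: The spacer lies under the lifted foot (over 3 mm), its far end 5.5 to 30 mm beyond the foot's axis, within 8 mm and 0.12 rad of the bed's centre line; the master lies flat on the cork pad, its centre within 60 mm along and 30 mm across of the pad's; the zero button is up (under 2 mm); nothing moves (x of spacer_center in the frame of comparator between -0.0575 and -0.033 m and y of spacer_center in the frame of comparator between -0.008 and 0.008 m and z of spacer_center in the frame of comparator between 0.028 and 0.037 m and angle between the x axis of spacer_center and the x axis of comparator, either way round below 0.12 rad and value of joint foot above 0.003 m and x of master_center in the frame of pad between -0.06 and 0.06 m and y of master_center in the frame of pad between -0.03 and 0.03 m and z of master_center in the frame of pad between 0.012 and 0.0195 m and angle between master_center's own z axis and vertical below 0.1 rad and value of joint zero below 0.002 m and linear speed of each of master, spacer below 0.01 m/s); the robot touches nothing.
It fails at once if the master is pushed on the stop with more than 25 N (contact force between master and stop above 25 N).
It fails at once if the spacer is pushed on the stop with more than 25 N (contact force between spacer and stop above 25 N).
It fails at once if zero is pressed while the master is not home (value of joint zero above 0.004 m and not (x of master_center in the frame of comparator between -0.0545 and -0.03 m and y of master_center in the frame of comparator between -0.008 and 0.008 m and z of master_center in the frame of comparator between 0.028 and 0.037 m and angle between the x axis of master_center and the x axis of comparator, either way round below 0.12 rad and value of joint foot above 0.003 m)).
It fails at once if another thing on the desk is moved by more than 30 mm (distance of any of eyepiece, objective, cap, jar, driver, slidebox, adapter from where it was at the start of the episode above 0.03 m).
It also fails if it takes over 72 s, if anything falls off the work surface, if the arm or the gripper's body presses on something with over 40 N, if the wrist force passes 120 N, or if a joint passes its speed limit or range.

## Working session

There is one attempt and no reset: what is moved stays moved. The work goes in short steps, Python scripts to look and compute and a shell command to move; the robot and the scene stay as the last step left them, time stands still between calls to the robot, and variables do not carry over. Pictures are saved under pics/ and viewed, about 8 in all and at most 12, crops included, and the job is handed in when it is done.

```bash
mkdir -p pics; cat > h.py <<'E'
import numpy as np,cv2
from bench import env,viewer,ticket
def snap(n,f=None):
    ci=viewer.camera_info(n); p,d=viewer.snapshot(n)
    if f: cv2.imwrite('pics/'+f,p[:,:,::-1])
    return p,d,ci
def pts(d,ci):
    v,u=np.mgrid[:d.shape[0],:d.shape[1]]
    c=np.stack([(u-ci['cx'])/ci['fx']*d,(v-ci['cy'])/ci['fy']*d,d],-1)
    return (c-np.array(ci['t']))@np.array(ci['R'])   # R^T (c-t)
E
python3 - <<'E'
from h import *
s=env.get_state();print(s)
ims=[]
for n in('scene','side'):
    p,d,ci=snap(n,n+'0.png'); np.savez(n+'0',p=p,d=d,**{k:np.array(v) for k,v in ci.items()})
    print(n,ci, (d>0).mean())
E
```

```text
{'t': 0.0, 'qpos': array([-68.70912844,  30.77864967,  -0.25313585,  88.16914032,
         0.14988752,  61.1514283 ,  -4.07797408]), 'dq': array([-0.03881803,  0.12435864,  0.00029146,  0.01843651, -0.04325684,
       -0.05466981,  0.04650422]), 'joint_efforts': array([ 2.71759200e-04, -5.70988548e+01,  9.90802981e-01, -2.51604438e+01,
       -5.61950135e-02,  1.79605134e-02,  1.61907701e-04]), 'eef_pos': array([275.34973328, 588.16763147, 256.83681045]), 'eef_rot': array([1.79991345e+02, 9.85254588e-02, 6.49211745e+01]), 'wrist_force': array([-0.99172142,  0.01482604, -0.27182566]), 'torque': array([-0.00847673,  0.02438569,  0.03413035]), 'finger_gap': 0.9994616453575441}
scene {'fx': 493.07912537343054, 'fy': 493.07912537343054, 'cx': 277.8085519487611, 'cy': 220.7863663268744, 'R': array([[-0.72558497,  0.68809977, -0.00672091],
       [ 0.53844886,  0.56164584, -0.62819327],
       [-0.42848487, -0.45942645, -0.77802831]]), 't': array([ 357.93122293, -126.88295836, 1447.80059056])} 0.9960501700680272
side {'fx': 400.2617038123345, 'fy': 400.2617038123345, 'cx': 280.9756370948665, 'cy': 209.96330668454956, 'R': array([[ 0.8618318 , -0.50717468, -0.00444793],
       [-0.26431368, -0.44162368, -0.8573837 ],
       [ 0.43287899,  0.74009619, -0.51465854]]), 't': array([-409.31295056,  191.81461378,  750.76251293])} 0.9957610544217687
```

View pics/scene0.png

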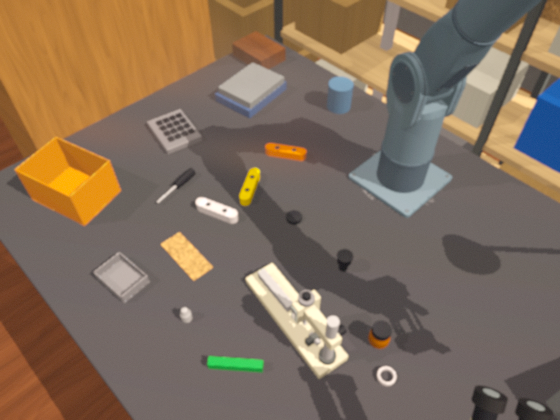

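View pics/side0.png

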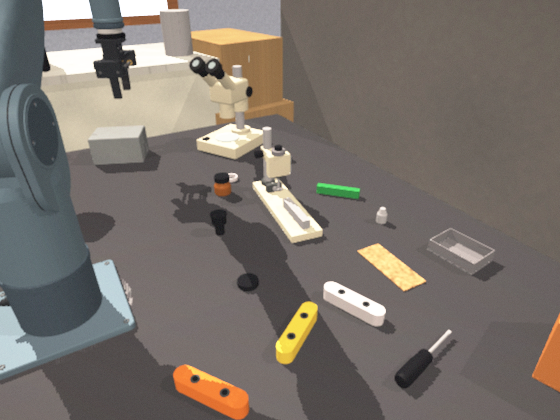

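The scene shows the comparator bed from (262,268) to (330,370), the master at (278,290), the head at (310,300), the silver spacer at (216,210) and the cork pad at (186,255). The decoys are yellow (250,187), orange (286,152) and green (236,363). The side view agrees: spacer (353,302), pad (390,265), master (296,214), head (276,165).

```bash
cat > m.py <<'E'
from h import *
for n in('scene','side'):
    z=np.load(n+'0.npz'); p,d=z['p'],z['d']; X=pts(d,z); hsv=cv2.cvtColor(p,cv2.COLOR_RGB2HSV); H,S,V=[hsv[...,i].astype(int) for i in range(3)]
    seeds={'scene':dict(spacer=(216,210),pad=(186,255),bed=(262,275)),'side':dict(spacer=(353,302),pad=(390,265),bed=(305,230))}[n]
    print(n,'table z',np.median(X[...,2][(abs(X[...,0]-450)<150)&(abs(X[...,1]-200)<200)]))
    for k,(u,v) in seeds.items():
        print(k,'seed hsv',hsv[v,u],'X',X[v,u].round(1))
    for k in('spacer','pad'):
        u,v=seeds[k]
        m={'spacer':(S<60)&(V>110),'pad':(H>8)&(H<30)&(S>80)&(V>120)}[k].astype(np.uint8)
        _,l=cv2.connectedComponents(m); 
        idx=np.argwhere(l==l[v,u]) 
        if m[v,u]==0: print('seed off',k); continue
        P=X[idx[:,0],idx[:,1]]; 
        zt=np.percentile(P[:,2],[5,50,95]); top=P[abs(P[:,2]-np.median(P[:,2]))<4]
        r=cv2.minAreaRect(top[:,:2].astype(np.float32)); print(k,len(idx),'z',zt.round(1),'rect',np.round(r[0],1),np.round(r[1],1),round(r[2],1))
    # bed plane
    reg=(abs(X[...,2]-20)<4)&(S<110)&(V>140); reg=reg.astype(np.uint8)
    N,l,st,ce=cv2.connectedComponentsWithStats(reg)
    for i in np.argsort(-st[1:,4])[:4]+1:
        P=X[l==i]; r=cv2.minAreaRect(P[:,:2].astype(np.float32)); print('z20 comp',st[i,4],ce[i].round(),'z',np.median(P[:,2]).round(1),np.round(r[0],1),np.round(r[1],1),round(r[2],1))
E
python3 m.py
```

```text
scene table z 0.04687122208422032
spacer seed hsv [ 24  15 255] X [ 479.7 -258.6   24.7]
pad seed hsv [ 19 130 255] X [ 621.4 -210.5    1.4]
bed seed hsv [ 14  23 243] X [539.1  -6.3  47.5]
spacer 106059 z [-5.1 -0.7 51.7] rect [ 290.8 -180.1] [1384.5 1492.5] 23.4
pad 1277 z [-1.7  2.5  6.3] rect [ 621.  -211.2] [161.3  66.4] 88.1
z20 comp 1793 [294. 327.] z 19.1 [549.  109.2] [301.8  81.3] 81.3
z20 comp 489 [169. 131.] z 20.4 [ 361.7 -620.5] [166.3 120.2] 78.7
z20 comp 365 [281. 282.] z 18.8 [506.1  25.3] [122.   25.4] 81.3
z20 comp 82 [209. 209.] z 21.8 [ 485.2 -273. ] [21.6 96.5] 13.0
side table z 2.0263928481501585
spacer seed hsv [ 30   1 255] X [ 465.1 -277.1   26.3]
pad seed hsv [ 25  90 255] X [ 621.6 -212.9    3.8]
bed seed hsv [ 22  60 235] X [524.3 -28.3  21.5]
spacer 113849 z [-282.3    1.9  331.1] rect [777.5 547.8] [2196.9 1721.3] 89.5
pad 1376 z [1.8 4.8 6.6] rect [ 622.6 -211.6] [152.9  66.7] 87.7
z20 comp 1200 [286. 210.] z 21.0 [546.2 109.8] [303.8  82.2] 80.7
z20 comp 268 [131. 104.] z 20.2 [ 443.4 1250. ] [694.1  27.2] 0.3
z20 comp 195 [353. 306.] z 20.1 [ 461.8 -273.7] [ 15.6 123.1] 25.1
z20 comp 144 [229. 148.] z 20.0 [591.1 533.5] [121.2 231.5] 73.7
```

```bash
cat >> h.py <<'E'
from scipy.spatial.transform import Rotation as Ro
def plan(dest,yaw,n):
    "print n equal rows (tool axes, m/rad) from the present pose to dest (mm), tool down with yaw"
    s=env.get_state(); p=np.array(s['eef_pos']); R=Ro.from_euler('xyz',s['eef_rot'],degrees=True)
    T=Ro.from_euler('xyz',[180,0,yaw],degrees=True)
    rv=(R.inv()*T).as_rotvec()/n; dp=(np.array(dest)-p)/n/1000
    print('from',p.round(1),s['eef_rot'].round(1),'|step|',np.linalg.norm(dp).round(4),'t',round(s['t'],2))
    for i in range(n):
        print(list((R.inv().apply(dp)).round(4)),list(rv.round(4))); R=R*Ro.from_rotvec(rv)
        if np.linalg.norm(rv)<2e-3: print('x',n); break
E
python3 - <<'E'
from h import *
ci=viewer.camera_info('wrist'); R=np.array(ci['R']);t=np.array(ci['t']); c=-R.T@t
s=env.get_state(); T=Ro.from_euler('xyz',s['eef_rot'],degrees=True)
print('cam in tool',T.inv().apply(c-s['eef_pos']).round(1),'axes in tool\n',(T.inv().as_matrix()@R.T).round(2),ci['fx'])
plan((495,20,300),-9,13)
for n in('scene','side'):
    z=np.load(n+'0.npz');X=pts(z['d'],z); 
    u=np.array([np.cos(np.radians(81)),np.sin(np.radians(81))]);o=np.array([547,109.3])+40*u; v=np.array([-u[1],u[0]])
    a=(X[...,:2]-o)@u;b=(X[...,:2]-o)@v
    for nm,m in (('head',(abs(a)<30)&(abs(b)<35)&(X[...,2]>135)),('col',(abs(a-85)<25)&(abs(b)<25)&(X[...,2]>80)),('mast',(abs(a+110)<75)&(abs(b)<25)&(abs(X[...,2]-44)<4))):
        P=np.c_[a[m],b[m],X[...,2][m]]
        if len(P): print(n,nm,len(P),np.percentile(P,[2,50,98],axis=0).round(1).tolist())
E
```

```text
cam in tool [   0.3  -72.3 -127.2] axes in tool
 [[ 1.    0.   -0.  ]
 [-0.    0.96  0.28]
 [ 0.   -0.28  0.96]] 304.09988350608324
from [275.4 588.2 256.9] [1.80e+02 1.00e-01 6.49e+01] |step| 0.047 t 0.1
[np.float64(-0.0324), np.float64(0.0338), np.float64(-0.0033)] [np.float64(0.0001), np.float64(0.0001), np.float64(0.0992)]
[np.float64(-0.0289), np.float64(0.0369), np.float64(-0.0033)] [np.float64(0.0001), np.float64(0.0001), np.float64(0.0992)]
[np.float64(-0.0251), np.float64(0.0396), np.float64(-0.0033)] [np.float64(0.0001), np.float64(0.0001), np.float64(0.0992)]
[np.float64(-0.0211), np.float64(0.0419), np.float64(-0.0033)] [np.float64(0.0001), np.float64(0.0001), np.float64(0.0992)]
[np.float64(-0.0168), np.float64(0.0437), np.float64(-0.0033)] [np.float64(0.0001), np.float64(0.0001), np.float64(0.0992)]
[np.float64(-0.0124), np.float64(0.0452), np.float64(-0.0033)] [np.float64(0.0001), np.float64(0.0001), np.float64(0.0992)]
[np.float64(-0.0079), np.float64(0.0462), np.float64(-0.0033)] [np.float64(0.0001), np.float64(0.0001), np.float64(0.0992)]
[np.float64(-0.0033), np.fl
[... 482 characters left out ...]
1), np.float64(0.0444), np.float64(-0.0033)] [np.float64(0.0001), np.float64(0.0001), np.float64(0.0992)]
[np.float64(0.0194), np.float64(0.0427), np.float64(-0.0033)] [np.float64(0.0001), np.float64(0.0001), np.float64(0.0992)]
scene head 392 [[-14.0, -30.7, 136.0], [4.4, -6.2, 153.0], [16.4, 27.1, 167.4]]
scene col 582 [[61.7, -14.8, 88.7], [90.6, -7.2, 130.1], [105.2, 22.3, 186.0]]
scene mast 351 [[-170.2, -12.8, 40.3], [-109.5, -2.8, 42.9], [-56.2, 7.6, 46.4]]
side head 253 [[-16.8, -27.4, 136.1], [-8.6, 5.0, 148.0], [9.9, 29.7, 168.6]]
side col 292 [[64.2, -9.0, 86.4], [77.7, 7.5, 147.4], [98.3, 22.5, 186.7]]
side mast 244 [[-172.6, -11.2, 40.4], [-118.6, 0.3, 44.9], [-55.8, 9.5, 46.8]]
```

```bash
python3 -m handwheel '[[[-0.032,0.034,-0.003],[0,0,0.1]],[[-0.029,0.037,-0.003],[0,0,0.1]],[[-0.025,0.04,-0.003],[0,0,0.1]],[[-0.021,0.042,-0.003],[0,0,0.1]],[[-0.017,0.044,-0.003],[0,0,0.1]],[[-0.012,0.045,-0.003],[0,0,0.1]],[[-0.008,0.046,-0.003],[0,0,0.1]],[[-0.003,0.047,-0.003],[0,0,0.1]],[[0.001,0.047,-0.003],[0,0,0.1]],[[0.006,0.046,-0.003],[0,0,0.1]]]'; python3 -c "
from h import *
plan((495,20,300),-9,8)"
```

```text
t: 1.1
eef_pos: [437.6, 137.4, 283.6]
eef_rot: [180.0, 0.4, 6.1]
wrist_force: [1.5, -0.2, -0.4]
finger_gap: 1.0
from [437.6 137.4 283.6] [180.    0.4   6.1] |step| 0.0165 t 1.1
[np.float64(0.0056), np.float64(0.0154), np.float64(-0.0021)] [np.float64(0.0002), np.float64(0.0008), np.float64(0.0329)]
[np.float64(0.0061), np.float64(0.0152), np.float64(-0.0021)] [np.float64(0.0002), np.float64(0.0008), np.float64(0.0329)]
[np.float64(0.0066), np.float64(0.015), np.float64(-0.0021)] [np.float64(0.0002), np.float64(0.0008), np.float64(0.0329)]
[np.float64(0.0071), np.float64(0.0147), np.float64(-0.0021)] [np.float64(0.0002), np.float64(0.0008), np.float64(0.0329)]
[np.float64(0.0075), np.float64(0.0145), np.float64(-0.0021)] [np.float64(0.0002), np.float64(0.0008), np.float64(0.0329)]
[np.float64(0.008), np.float64(0.0142), np.float64(-0.0021)] [np.float64(0.0002), np.float64(0.0008), np.float64(0.0329)]
[np.float64(0.0085), np.float64(0.014), np.float64(-0.0021)] [np.float64(0.0002), np.float64(0.0008), np.float64(0.0329)]
[np.float64(0.0089), np.float64(0.0137), np.float64(-0.0021)] [np.float64(0.0002), np.float64(0.0008), np.float64(0.0329)]
```

Tracking is good, nearly no lag.

```bash
python3 -m handwheel '[[[0.006,0.015,-0.002],[0,0.001,0.033]],[[0.006,0.015,-0.002],[0,0.001,0.033]],[[0.007,0.015,-0.002],[0,0.001,0.033]],[[0.007,0.015,-0.002],[0,0.001,0.033]],[[0.008,0.0145,-0.002],[0,0.001,0.033]],[[0.008,0.014,-0.002],[0,0.001,0.033]],[[0.008,0.014,-0.002],[0,0.001,0.033]],[[0.009,0.014,-0.002],[0,0.001,0.033]],[[0,0,0],[0,0,0]],[[0,0,0],[0,0,0]]]'; python3 - <<'E'
from h import *
p,d,ci=snap('wrist','wrist0.png'); np.savez('wrist0',p=p,d=d,**{k:np.array(v) for k,v in ci.items()})
X=pts(d,ci); print((d>0).mean())
for q in [(497,20),(470,-272),(621,-211)]:
    c=np.array(ci['R'])@np.array([*q,20])+ci['t']; print(q,(c[:2]/c[2]*ci['fx']+[ci['cx'],ci['cy']]).round())
E
```

```text
t: 2.1
eef_pos: [499.2, 7.8, 300.3]
eef_rot: [179.8, -0.1, -10.5]
wrist_force: [0.1, -0.1, -0.2]
finger_gap: 1.001
0.9959821428571428
(497, 20) [277. 167.]
(470, -272) [294. 348.]
(621, -211) [384. 301.]
```

View pics/wrist0.png

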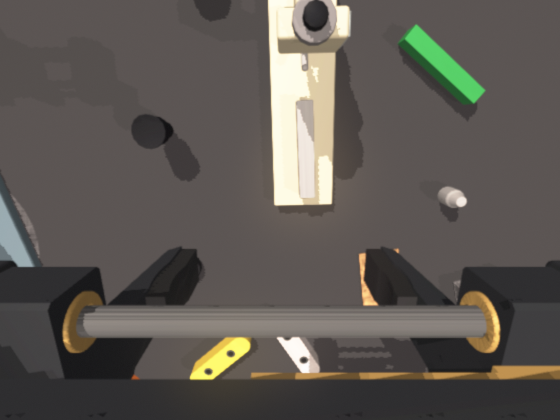

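Wrist view: the master's grey top spans about (297..314, 100..197) on the bed, the button is at (315,15), and the jaws hide the spacer partly (300,350). Next I measure the bed axis and master from this view.

```bash
cat > bed.py <<'E'
from h import *
def ray(uv,ci,h):
    uv=np.asarray(uv,float); c=np.c_[(uv[:,0]-ci['cx'])/ci['fx'],(uv[:,1]-ci['cy'])/ci['fy'],np.ones(len(uv))]
    w=c@np.array(ci['R']); o=-np.array(ci['R']).T@np.array(ci['t']); return o+w*((h-o[2])/w[:,2])[:,None]
if __name__=='__main__':
    z=np.load('wrist0.npz'); p,d=z['p'],z['d']; X=pts(d,z)
    hsv=cv2.cvtColor(p,cv2.COLOR_RGB2HSV).astype(int)
    m=np.zeros(d.shape,bool); m[50:215,262:345]=1
    bed=m&(hsv[...,2]>90)&(abs(X[...,2]-20)<6)
    P=X[bed]; print('bed z',np.median(P[:,2]))
    # left / right edge per row -> lines
    L=[];Rr=[]
    for r in range(60,195):
        c=np.where(m[r]&(hsv[r,:,2]>90))[0]
        if len(c): L.append((c[0]-.5,r)); Rr.append((c[-1]+.5,r))
    L=ray(L,z,20);Rr=ray(Rr,z,20)
    for nm,E in(('L',L),('R',Rr)):
        vx,vy,x0,y0=cv2.fitLine(E[:,:2].astype(np.float32),cv2.DIST_HUBER,0,.01,.01).ravel(); print(nm,'ang',np.degrees(np.arctan2(vy,vx))%180,'pt at y=50:',x0+(50-y0)*vx/vy)
    # near end edge
    rows=[]
    for c in range(280,328):
        r=np.where(m[:,c]&(hsv[:,c,2]>90))[0]; rows.append((c,r[-1]+.5))
    E=ray(rows,z,20); print('near end',np.median(E,axis=0).round(1))
    ma=m&(X[...,2]>36)&(X[...,2]<52); ma[:90]=0
    _,l,st,_=cv2.connectedComponentsWithStats(ma.astype(np.uint8)); i=1+np.argmax(st[1:,4]); P=X[l==i]
    print('master z',np.percentile(P[:,2],[5,50,95]).round(1),st[i])
    v,u=np.where(l==i); W=ray(np.c_[u,v],z,44); r=cv2.minAreaRect(W[:,:2].astype(np.float32)); print('master rect',r)
    b=(X[...,2]>150)&(hsv[...,2]<70); b[60:]=0; b[:,:270]=0;b[:,350:]=0
    P=X[b]; print('button',len(P),np.median(P,axis=0).round(1),'z hi',np.percentile(X[:60,285:350,2],[50,80,90,95,99]).round(1))
    v,u=np.where(b); (cc,rad)=cv2.minEnclosingCircle(np.c_[u,v].astype(np.float32)); print(cc,rad)
E
python3 bed.py
```

```text
bed z 20.308141015742102
L ang 74.439186 pt at y=50: 484.04132
R ang 81.87349 pt at y=50: 578.69604
near end [521.5 -48.2  20. ]
master z [43.  44.3 45.5] [ 296  100   19   98 1596]
master rect ((536.2095947265625, 37.68745040893555), (119.53511047363281, 20.337371826171875), 82.58970642089844)
button 599 [551.9 148.5 166.8] z hi [145.5 158.  166.6 167.4 168.4]
(314.0, 15.0) 15.297158241271973
```

```bash
python3 - <<'E'
from bed import *
z=np.load('wrist0.npz'); p,d=z['p'],z['d']; X=pts(d,z)
m=(X[...,2]>13)&(X[...,2]<60); m[:60]=0;m[215:]=0;m[:,:255]=0;m[:,350:]=0
_,l,st,_=cv2.connectedComponentsWithStats(m.astype(np.uint8)); i=1+np.argmax(st[1:,4]); print(st[i]); k=l==i
L=[];Rr=[]
for r in range(60,190):
    c=np.where(k[r])[0]; L.append((c[0]-.5,r)); Rr.append((c[-1]+.5,r))
A=[]
for nm,E in(('L',ray(L,z,20)),('R',ray(Rr,z,20))):
    vx,vy,x0,y0=cv2.fitLine(E[:,:2].astype(np.float32),cv2.DIST_HUBER,0,.01,.01).ravel(); A.append(x0+(50-y0)*vx/vy); print(nm,'ang',np.degrees(np.arctan2(vy,vx))%180,A[-1])
rows=[(c,np.where(k[:,c])[0][-1]+.5) for c in range(282,326)]
print('mid at y50',np.mean(A),'near end',np.median(ray(rows,z,20),axis=0).round(1))
E
```

```text
[ 270   60   65  146 8872]
L ang 80.873024 495.63074
R ang 80.88949 576.36224
mid at y50 535.99646 near end [523.8 -37.3  20. ]
```

```bash
python3 -m handwheel '[[[0.0055,0.001,0.036],[0,0,-0.009]],[[0.0055,0.001,0.036],[0,0,-0.009]],[[0.0055,0.001,0.036],[0,0,-0.009]],[[0.0055,0.001,0.036],[0,0,-0.009]],[[0.0055,0.001,0.036],[0,0,-0.009]],[[0.0055,0,0.03],[0,0,-0.009]],[[0,0,0],[0,0,0]],[[0,0,0],[0,0,0]],[[0,0,0],[0,0,0]],[[0,0,0],[0,0,0]]]' 0 20; python3 -c "
from h import *
plan((531,-2,42),-7.4,4)"
```

```text
t: 3.15
eef_pos: [534.3, 6.6, 87.1]
eef_rot: [-179.7, -0.4, -6.5]
wrist_force: [0.3, -0.1, 1.1]
finger_gap: 0.498
from [534.3   6.6  87.1] [-179.7   -0.4   -6.5] |step| 0.0115 t 3.15
[np.float64(-0.0006), np.float64(0.0023), np.float64(0.0113)] [np.float64(-0.0014), np.float64(-0.0016), np.float64(0.004)]
[np.float64(-0.0006), np.float64(0.0023), np.float64(0.0113)] [np.float64(-0.0014), np.float64(-0.0016), np.float64(0.004)]
[np.float64(-0.0006), np.float64(0.0023), np.float64(0.0113)] [np.float64(-0.0014), np.float64(-0.0016), np.float64(0.004)]
[np.float64(-0.0006), np.float64(0.0023), np.float64(0.0113)] [np.float64(-0.0014), np.float64(-0.0016), np.float64(0.004)]
```

```bash
python3 -m handwheel '[[[-0.0006,0.0025,0.011],[-0.001,-0.0015,0.004]],[[-0.0006,0.0025,0.011],[-0.001,-0.0015,0.004]],[[-0.0006,0.0025,0.011],[-0.001,-0.0015,0.004]],[[-0.0006,0.0025,0.008],[-0.001,-0.0015,0.004]],[[0,0,0],[0,0,0]],[[0,0,0],[0,0,0]],[[0,0,0],[0,0,0]],[[0,0,0],[0,0,0]],[[0,0,0],[0,0,0]],[[0,0,0],[0,0,0]]]'; python3 -c "
from h import *
plan((531,-2,42),-7.4,2)"
```

```text
t: 4.15
eef_pos: [532.3, -3.4, 45.2]
eef_rot: [-179.8, -0.2, -7.5]
wrist_force: [-1.2, 0.9, 0.4]
finger_gap: 0.504
from [532.3  -3.4  45.2] [-179.8   -0.2   -7.5] |step| 0.0019 t 4.15
[np.float64(-0.0008), np.float64(-0.0006), np.float64(0.0016)] [np.float64(-0.0014), np.float64(-0.0021), np.float64(-0.0008)]
[np.float64(-0.0007), np.float64(-0.0006), np.float64(0.0016)] [np.float64(-0.0014), np.float64(-0.0021), np.float64(-0.0008)]
```

```bash
python3 -m handwheel '[[[-0.0006,0,0.001],[0,0,0]],[[-0.0006,0,0.001],[0,0,0]],[[0,0,0],[0,0,0]],[[0,0,0],[0,0,0]],[[0,0,0],[0,0,0]],[[0,0,0],[0,0,0]],[[0,0,0],[0,0,0]],[[0,0,0],[0,0,0]],[[0,0,0],[0,0,0]],[[0,0,0],[0,0,0]]]' -1 20; python3 -c "
from h import *
u=np.array([.158,.987]);v=np.array([-.987,.158]);s=env.get_state();q=s['eef_pos'][:2]-np.array([551.8,148.5]);print(q@u,q@v,s['torque'])"
```

```text
t: 5.15
eef_pos: [531.3, -3.0, 43.4]
eef_rot: [-179.8, -0.3, -7.5]
wrist_force: [0.7, -0.6, -0.1]
finger_gap: 0.223
-152.77446536058386 -3.7242993164972154 [-0.07400761  0.12279089  0.04329176]
```

```bash
python3 -m handwheel '[[[-0.0006,-0.004,0],[0,0,0.005]],[[-0.0006,-0.004,0],[0,0,0.005]],[[-0.0006,-0.004,0],[0,0,0.005]],[[-0.0006,-0.004,0],[0,0,0.005]],[[-0.0006,-0.004,0],[0,0,0.004]],[[-0.0006,-0.004,0],[0,0,0.004]],[[0,-0.004,0],[0,0,0]],[[0,-0.004,0],[0,0,0]],[[0,0,0],[0,0,0]],[[0,0,0],[0,0,0]]]'; cat > st.py <<'E'
from h import *
u=np.array([.158,.987]);v=np.array([-.987,.158]);s=env.get_state();q=s['eef_pos'][:2]-np.array([551.8,148.5]);f=s['wrist_force'];print('a',(q@u).round(1),'b',(q@v).round(1),'z',s['eef_pos'][2].round(1),'rot',s['eef_rot'].round(1),'Fa',(f[:2]@u).round(1),'Fb',(f[:2]@v).round(1),'Fz',f[2].round(1),'gap mm',(88*s['finger_gap']).round(1),'t',round(s['t'],2))
E
python3 st.py
```

```text
t: 6.15
eef_pos: [532.3, 30.6, 43.4]
eef_rot: [-179.9, -0.3, -9.3]
wrist_force: [-0.3, -2.2, 0.3]
finger_gap: 0.221Traceback (most recent call last):
  File "st.py", line 2, in <module>
    u=np.array([.158,.987]);v=np.array([-.987,.158]);s=env.get_state();q=s['eef_pos'][:2]-np.array([551.8,148.5]);f=s['wrist_force'];print('a',(q@u).round(1),'b',(q@v).round(1),'z',s['eef_pos'][2].round(1),'rot',s['eef_rot'].round(1),'Fa',(f[:2]@u).round(1),'Fb',(f[:2]@v).round(1),'Fz',f[2].round(1),'gap mm',(88*s['finger_gap']).round(1),'t',round(s['t'],2))
                                                                                                                                                                                                                                                                                                                      ^^^^^^^^^^^^^^^^^^^^^^^^^^
AttributeError: 'float' object has no attribute 'round'
```

```bash
sed -i "s/(88\*s\['finger_gap'\]).round(1)/round(88*s['finger_gap'],1)/" st.py; python3 -m handwheel '[[[0,-0.0025,0],[0,0,0]],[[0,-0.0025,0],[0,0,0]],[[0,-0.0025,0],[0,0,0]],[[0,-0.0025,0],[0,0,0]],[[0,-0.0025,0],[0,0,0]],[[0,-0.0025,0],[0,0,0]],[[0,-0.0025,0],[0,0,0]],[[0,-0.0025,0],[0,0,0]],[[0,-0.0025,0],[0,0,0]],[[0,0,0],[0,0,0]]]'; python3 st.py
```

```text
t: 7.15
eef_pos: [533.7, 40.7, 43.4]
eef_rot: [179.2, -0.2, -9.8]
wrist_force: [-0.8, 1.0, 0.8]
finger_gap: 0.222
a -109.2 b 0.9 z 43.4 rot [179.2  -0.2  -9.8] Fa 0.9 Fb 0.9 Fz 0.8 gap mm 19.6 t 7.15
```

```bash
python3 -m handwheel '[[[0,-0.003,0],[0.003,0,-0.003]],[[0,-0.003,0],[0.003,0,-0.003]],[[0,-0.003,0],[0.003,0,-0.003]],[[0,-0.003,0],[0.003,0,-0.003]],[[0,-0.003,0],[0,0,0]],[[0,-0.003,0],[0,0,0]],[[0,-0.003,0],[0,0,0]],[[0,-0.003,0],[0,0,0]],[[0,-0.003,0],[0,0,0]],[[0,-0.003,0],[0,0,0]]]'; python3 st.py
```

```text
t: 8.15
eef_pos: [533.9, 42.1, 43.4]
eef_rot: [178.1, -0.1, -10.3]
wrist_force: [-2.0, -9.4, 4.0]
finger_gap: 0.222
a -107.8 b 0.9 z 43.4 rot [ 1.781e+02 -1.000e-01 -1.030e+01] Fa -9.5 Fb 0.5 Fz 4.0 gap mm 19.5 t 8.15
```

```bash
python3 -m handwheel '[[[0,-0.004,0],[0.01,0,-0.01]],[[0,-0.004,0],[0.01,0,-0.01]],[[0,-0.005,0],[0.01,0,-0.01]],[[0,-0.005,0],[0.01,0,-0.01]],[[0,-0.005,0],[0.01,0,-0.01]],[[0,-0.005,0],[0.01,0,-0.01]],[[0,-0.005,0],[0.01,0,-0.01]],[[0,-0.005,0],[0.01,0,-0.01]],[[0,-0.004,0],[0.01,0,-0.01]],[[0,-0.004,0],[0.01,0,-0.01]]]'; python3 st.py
```

```text
t: 9.15
eef_pos: [537.4, 48.0, 43.3]
eef_rot: [-178.5, -0.3, -6.3]
wrist_force: [1.0, -7.4, -1.0]
finger_gap: 0.221
a -101.5 b -1.7 z 43.3 rot [-178.5   -0.3   -6.3] Fa -7.2 Fb -2.1 Fz -1.0 gap mm 19.5 t 9.15
```

```bash
python3 -m handwheel '[[[0,-0.004,0],[0.003,0,0.01]],[[0,-0.005,0],[0.003,0,0.01]],[[0,-0.005,0],[0.003,0,0.01]],[[0,-0.005,0],[0.003,0,0.01]],[[0,-0.005,0],[0.003,0,0.005]],[[0,-0.005,0],[0.003,0,0]],[[0,-0.005,0],[0.003,0,0]],[[0,-0.005,0],[0.003,0,0]],[[0,-0.005,0],[0.003,0,0]],[[0,-0.004,0],[0.003,0,0]]]'; python3 st.py; python3 - <<'E'
from h import *
a,_,_=snap('side'); b,_,_=snap('scene')
c=np.hstack([cv2.resize(a[120:250,210:350],None,fx=2.8,fy=2.8,interpolation=2),cv2.resize(b[250:380,235:375],None,fx=2.8,fy=2.8,interpolation=2)])
cv2.imwrite('pics/push1.png',c[:,:,::-1])
E
```

```text
t: 10.15
eef_pos: [540.4, 75.0, 43.3]
eef_rot: [-178.1, 0.0, -9.9]
wrist_force: [-1.5, -8.0, 2.6]
finger_gap: 0.23
a -74.4 b -0.4 z 43.3 rot [-178.1    0.    -9.9] Fa -8.1 Fb 0.2 Fz 2.6 gap mm 20.2 t 10.15
```

View pics/push1.png

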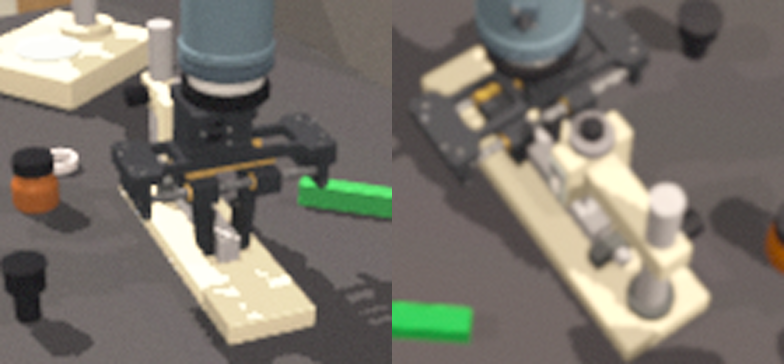

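```bash
python3 -m handwheel '[[[0,-0.003,0],[-0.004,0,-0.004]],[[0,-0.003,0],[-0.004,0,-0.004]],[[0,-0.003,0],[-0.004,0,-0.004]],[[0,-0.004,0],[-0.003,0,0]],[[0,-0.004,0],[0,0,0]],[[0,-0.004,0],[0,0,0]],[[0,-0.004,0],[0,0,0]],[[0,-0.004,0],[0,0,0]],[[0,-0.004,0],[0,0,0]],[[0,-0.004,0],[0,0,0]]]'; python3 st.py
```

```text
t: 11.25
eef_pos: [540.7, 76.4, 43.2]
eef_rot: [178.7, 0.2, -10.6]
wrist_force: [-2.3, -11.9, 4.2]
finger_gap: 0.223
a -72.9 b -0.5 z 43.2 rot [178.7   0.2 -10.6] Fa -12.1 Fb 0.4 Fz 4.2 gap mm 19.6 t 11.25
```

```bash
python3 -m handwheel '[[[0,-0.004,0],[0.002,0,-0.004]],[[0,-0.004,0],[0.002,0,-0.004]],[[0,-0.005,0],[0.002,0,-0.004]],[[0,-0.005,0],[0.002,0,-0.004]],[[0,-0.005,0],[0.002,0,-0.004]],[[0,-0.005,0],[0.002,0,-0.004]],[[0,-0.005,0],[0.002,0,-0.003]],[[0,-0.005,0],[0.002,0,-0.003]],[[0,-0.005,0],[0.002,0,-0.003]],[[0,-0.005,0],[0.002,0,-0.003]]]'; python3 st.py
```

```text
t: 12.25
eef_pos: [541.0, 77.4, 43.1]
eef_rot: [176.9, 0.7, -10.3]
wrist_force: [-3.5, -13.6, 6.3]
finger_gap: 0.227
a -71.9 b -0.6 z 43.1 rot [176.9   0.7 -10.3] Fa -14.0 Fb 1.3 Fz 6.3 gap mm 20.0 t 12.25
```

```bash
python3 -m handwheel '[[[0,0,0],[0,0,0]],[[0,0,0],[0,0,0]],[[0,0,0],[0,0,0]],[[0,0,0],[0,0,0]],[[0,0,-0.01],[0.01,0,0]],[[0,0,-0.03],[0.02,0,0]],[[0,0,-0.045],[0.02,0,0]],[[0,0.01,-0.045],[0,0,-0.01]],[[0,0.01,-0.045],[0,0,-0.01]],[[0,0,0],[0,0,0]]]' 0.1; python3 st.py; cat > bar.py <<'E'
from bed import *
import sys
def bar(h=44,lo=36,hi=52,f=None):
    p,d,ci=snap('wrist',f); X=pts(d,ci); u=np.array([.158,.987]);v=np.array([-.987,.158]);q=X[...,:2]-np.array([551.8,148.5])
    a=q@u;b=q@v
    m=(X[...,2]>lo)&(X[...,2]<hi)&(abs(b)<25)&(a<-13)&(a>-190)
    _,l,st,_=cv2.connectedComponentsWithStats(m.astype(np.uint8)); i=1+np.argmax(st[1:,4]); r,c=np.where(l==i)
    W=ray(np.c_[c,r],ci,h); q=W[:,:2]-np.array([551.8,148.5]); rc=cv2.minAreaRect(W[:,:2].astype(np.float32))
    print('n',len(r),'z',np.median(X[l==i][:,2]).round(1),'a range',(q@u).min().round(1),(q@u).max().round(1),'b mean',(q@v).mean().round(1),'rect',np.round(rc[0],1),np.round(rc[1],1),round(rc[2],1))
    bt=X[(X[...,2]>162)&(X[...,2]<175)&(abs(a)<20)&(abs(b)<20)]; print('button top',len(bt),np.median(bt,axis=0).round(1) if len(bt) else '')
bar(f=sys.argv[1] if len(sys.argv)>1 else None)
E
python3 bar.py home1.png
```

```text
t: 13.25
eef_pos: [540.3, 64.7, 226.5]
eef_rot: [-179.7, 0.8, -8.7]
wrist_force: [0.8, -0.7, 0.7]
finger_gap: 0.558
a -84.5 b -1.9 z 226.5 rot [-179.7    0.8   -8.7] Fa -0.5 Fb -0.9 Fz 0.7 gap mm 49.1 t 13.25
n 1434 z 44.3 a range -93.2 -15.0 b mean -0.8 rect [544.   94.9] [78.6 19.9] 80.1
button top 930 [552.5 150.3 167. ]
```

```bash
python3 -m handwheel '[[[0,-0.012,0],[0,0,0]],[[0,-0.012,0],[0,0,0]],[[0,-0.012,0],[0,0,0]],[[0,-0.012,0],[0,0,0]],[[0,-0.012,0],[0,0,0]],[[0,-0.012,0],[0,0,0]],[[0,-0.009,0],[0,0,0]],[[0,0,0.006],[0,0,0]],[[0,0,0.006],[0,0,0]],[[0,0,0],[0,0,0]]]' -1 20; python3 st.py;python3 -c "
from h import *
plan((552.2,149.3,195),-9,4)"
```

```text
t: 14.3
eef_pos: [548.3, 156.7, 206.1]
eef_rot: [-179.9, 1.4, -8.4]
wrist_force: [-0.9, -0.1, -0.2]
finger_gap: 0.004
a 7.6 b 4.8 z 206.1 rot [-179.9    1.4   -8.4] Fa -0.2 Fb 0.9 Fz -0.2 gap mm 0.3 t 14.3
from [548.3 156.7 206.1] [-179.9    1.4   -8.4] |step| 0.0035 t 14.3
[np.float64(0.0013), np.float64(0.0017), np.float64(0.0027)] [np.float64(-0.0005), np.float64(0.0063), np.float64(0.0027)]
[np.float64(0.0013), np.float64(0.0017), np.float64(0.0028)] [np.float64(-0.0005), np.float64(0.0063), np.float64(0.0027)]
[np.float64(0.0013), np.float64(0.0017), np.float64(0.0028)] [np.float64(-0.0005), np.float64(0.0063), np.float64(0.0027)]
[np.float64(0.0013), np.float64(0.0017), np.float64(0.0028)] [np.float64(-0.0005), np.float64(0.0063), np.float64(0.0027)]
```

```bash
python3 -m handwheel '[[[0.0013,0.0017,0.003],[0,0.006,0.003]],[[0.0013,0.0017,0.003],[0,0.006,0.003]],[[0.0013,0.0017,0.003],[0,0.006,0.003]],[[0.0013,0.0017,0.003],[0,0.006,0.003]],[[0,0,0],[0,0,0]],[[0,0,0],[0,0,0]],[[0,0,0],[0,0,0]],[[0,0,0],[0,0,0]],[[0,0,0],[0,0,0]],[[0,0,0],[0,0,0]]]'; python3 st.py
```

```text
t: 15.3
eef_pos: [552.9, 146.2, 193.4]
eef_rot: [-179.9, -0.1, -9.3]
wrist_force: [-0.8, 0.8, -0.4]
finger_gap: 0.003
a -2.1 b -1.4 z 193.4 rot [-1.799e+02 -1.000e-01 -9.300e+00] Fa 0.7 Fb 1.0 Fz -0.4 gap mm 0.3 t 15.3
```

```bash
python3 -m handwheel '[[[0,-0.001,0.003],[0,0,0]],[[0,-0.001,0.003],[0,0,0]],[[0,0,0.003],[0,0,0]],[[0,0,0.003],[0,0,0]],[[0,0,0.003],[0,0,0]],[[0,0,0.003],[0,0,0]],[[0,0,0.003],[0,0,0]],[[0,0,0.003],[0,0,0]],[[0,0,0.003],[0,0,0]],[[0,0,0.003],[0,0,0]]]'; python3 st.py
```

```text
t: 16.3
eef_pos: [553.9, 148.4, 180.0]
eef_rot: [-179.3, 0.2, -9.4]
wrist_force: [-11.1, -2.3, 31.3]
finger_gap: 0.005
a 0.2 b -2.0 z 180.0 rot [-179.3    0.2   -9.4] Fa -4.1 Fb 10.6 Fz 31.3 gap mm 0.4 t 16.3
```

```bash
python3 -m handwheel '[[[0,0,-0.012],[0,0,0]],[[0,0,-0.02],[0,0,0]],[[0,0.005,-0.015],[0,0,0]],[[-0.0005,0.015,0],[0,0,0]],[[-0.0005,0.015,0],[0,0,0]],[[-0.0005,0.015,0],[0,0,0]],[[-0.0005,0.015,0],[0,0,0]],[[0,0.008,0],[0,0,0]],[[0,0,0],[0,0,0]],[[0,0,0],[0,0,0]]]' 0 20; python3 st.py; python3 bar.py; python3 -c "
from h import *
plan((540,76.5,60),-9.1,5)"
```

```text
t: 17.3
eef_pos: [536.6, 66.8, 225.2]
eef_rot: [-179.4, 0.4, -9.7]
wrist_force: [0.6, 0.3, 0.1]
finger_gap: 0.502
a -83.1 b 2.1 z 225.2 rot [-179.4    0.4   -9.7] Fa 0.4 Fb -0.5 Fz 0.1 gap mm 44.2 t 17.3
n 1428 z 44.4 a range -93.7 -16.5 b mean -0.9 rect [544.1  93.9] [77.4 19.2] 80.1
button top 936 [552.5 150.3 166.9]
from [536.7  66.8 225.2] [-179.4    0.4   -9.7] |step| 0.0331 t 17.35
[np.float64(0.0006), np.float64(-0.0017), np.float64(0.0331)] [np.float64(-0.002), np.float64(0.0014), np.float64(-0.002)]
[np.float64(0.0005), np.float64(-0.0018), np.float64(0.0331)] [np.float64(-0.002), np.float64(0.0014), np.float64(-0.002)]
[np.float64(0.0005), np.float64(-0.0018), np.float64(0.0331)] [np.float64(-0.002), np.float64(0.0014), np.float64(-0.002)]
[np.float64(0.0004), np.float64(-0.0019), np.float64(0.0331)] [np.float64(-0.002), np.float64(0.0014), np.float64(-0.002)]
[np.float64(0.0004), np.float64(-0.0019), np.float64(0.0331)] [np.float64(-0.002), np.float64(0.0014), np.float64(-0.002)]
```

```bash
python3 -m handwheel '[[[0.0006,-0.0014,0.036],[-0.002,0.001,-0.002]],[[0.0006,-0.0014,0.036],[-0.002,0.001,-0.002]],[[0.0006,-0.0014,0.036],[-0.002,0.001,-0.002]],[[0.0006,-0.0014,0.036],[-0.002,0.001,-0.002]],[[0.0006,-0.001,0.012],[-0.002,0.001,-0.002]],[[0,0,0.012],[0,0,0]],[[0,0,0.009],[0,0,0]],[[0,0,0],[0,0,0]],[[0,0,0],[0,0,0]],[[0,0,0],[0,0,0]]]'; python3 st.py
```

```text
t: 18.35
eef_pos: [547.1, 81.4, 46.5]
eef_rot: [-179.6, -0.5, -8.6]
wrist_force: [-1.2, 0.5, -0.1]
finger_gap: 0.495
a -67.0 b -6.0 z 46.5 rot [-179.6   -0.5   -8.6] Fa 0.3 Fb 1.2 Fz -0.1 gap mm 43.5 t 18.35
```

```bash
python3 -m handwheel '[[[-0.0015,0.0015,0.001],[0,0.002,0.002]],[[-0.0015,0.0015,0.001],[0,0.002,0.002]],[[-0.0015,0.0015,0.001],[0,0.002,0.002]],[[-0.001,0.0015,0],[0,0.002,0.002]],[[0,0,0],[0,0,0]],[[0,0,0],[0,0,0]],[[0,0,0],[0,0,0]],[[0,0,0],[0,0,0]],[[0,0,0],[0,0,0]],[[0,0,0],[0,0,0]]]'; python3 st.py;  python3 -m handwheel '[[[0,0,0],[0,0,0]],[[0,0,0],[0,0,0]],[[0,0,0],[0,0,0]],[[0,0,0],[0,0,0]],[[0,0,0],[0,0,0]],[[0,0,0],[0,0,0]],[[0,0.002,0],[0,0,0]],[[0,0.006,0],[0,0,0]],[[0,0.01,0],[0,0,0]],[[0,0.012,0],[0,0,0]]]' -1 40; python3 st.py
```

```text
t: 19.35
eef_pos: [541.6, 75.9, 45.2]
eef_rot: [-179.5, -1.2, -9.1]
wrist_force: [0.9, -0.1, 0.6]
finger_gap: 0.502
a -73.3 b -1.4 z 45.2 rot [-179.5   -1.2   -9.1] Fa -0.0 Fb -0.9 Fz 0.6 gap mm 44.1 t 19.35
t: 20.35
eef_pos: [538.8, 56.9, 45.2]
eef_rot: [-178.8, -1.3, -8.6]
wrist_force: [1.5, 7.3, 0.2]
finger_gap: 0.219
a -92.5 b -1.7 z 45.2 rot [-178.8   -1.3   -8.6] Fa 7.4 Fb -0.3 Fz 0.2 gap mm 19.3 t 20.35
```

```bash
python3 -m handwheel '[[[0,0.009,0],[-0.002,-0.003,0.001]],[[0,0.009,0],[-0.002,-0.003,0.001]],[[0,0.009,0],[-0.002,-0.003,0.001]],[[0,0.009,0],[-0.002,-0.003,0.001]],[[0,0.009,0],[-0.002,-0.003,0.001]],[[0,0.009,0],[-0.002,-0.003,0.001]],[[0,0.008,0],[-0.002,-0.003,0.001]],[[0,0,0],[0,0,0]],[[0,0,0],[0,0,0]],[[0,0,0],[0,0,0]]]'; python3 st.py
```

```text
t: 21.35
eef_pos: [531.4, -4.7, 45.2]
eef_rot: [-179.3, -0.2, -8.8]
wrist_force: [0.3, 1.4, 3.3]
finger_gap: 0.221
a -154.5 b -4.0 z 45.2 rot [-179.3   -0.2   -8.8] Fa 1.4 Fb -0.0 Fz 3.3 gap mm 19.4 t 21.35
```

```bash
python3 -m handwheel '[[[0,0,0],[0,0,0]],[[0,0,0],[0,0,0]],[[0,-0.006,0],[0,0,0]],[[0,-0.008,0],[0,0,0]],[[0,-0.008,0],[0,0,0]],[[0,-0.008,0],[0,0,0]],[[0,-0.006,0],[0,0,0]],[[0,0,0],[0,0,0]],[[0,0,0],[0,0,0]],[[0,0,0],[0,0,0]]]' -0.2 40; python3 st.py; python3 -m handwheel '[[[0,0,0],[0,0,0]],[[0,0,0],[0,0,0]],[[0,0,0],[0,0,0]],[[0,0,0],[0,0,0]],[[0,0,0],[0,0,0]],[[0,0,-0.003],[0,0,0]],[[0,0,-0.01],[0,0,0]],[[0,0,-0.02],[0,0,0]],[[0,0,-0.02],[0,0,0]],[[0,0,0],[0,0,0]]]' -1 40; python3 st.py;  python3 -c "
from h import *
plan((621,-211,100),-2.3,8)"
```

```text
t: 22.35
eef_pos: [535.9, 34.3, 44.5]
eef_rot: [-179.5, -0.0, -8.7]
wrist_force: [-0.3, 0.2, 0.9]
finger_gap: 0.402
a -115.2 b -2.3 z 44.5 rot [-179.5   -0.    -8.7] Fa 0.1 Fb 0.3 Fz 0.9 gap mm 35.4 t 22.35
t: 23.35
eef_pos: [533.3, 31.9, 99.0]
eef_rot: [-179.6, 0.2, -8.9]
wrist_force: [0.2, -0.2, -4.0]
finger_gap: 0.219
a -118.0 b -0.1 z 99.0 rot [-179.6    0.2   -8.9] Fa -0.2 Fb -0.2 Fz -4.0 gap mm 19.2 t 23.35
from [533.3  31.9  99. ] [-179.6    0.2   -8.9] |step| 0.0323 t 23.35
[np.float64(0.0155), np.float64(0.0283), np.float64(-0.0004)] [np.float64(-0.0009), np.float64(0.0005), np.float64(-0.0143)]
[np.float64(0.0151), np.float64(0.0285), np.float64(-0.0004)] [np.float64(-0.0009), np.float64(0.0005), np.float64(-0.0143)]
[np.float64(0.0147), np.float64(0.0287), np.float64(-0.0003)] [np.float64(-0.0009), np.float64(0.0005), np.float64(-0.0143)]
[np.float64(0.0143), np.float64(0.029), np.float64(-0.0003)] [np.float64(-0.0009), np.float64(0.0005), np.float64(-0.0143)]
[np.float64(0.0139), np.float64(0.0292), np.float64(-0.0003)] [np.float64(-0.0009), np.float64(0.0005), np.float64(-0.0143)]
[np.float64(0.0135), np.float64(0.0293), np.float64(-0.0002)] [np.float64(-0.0009), np.float64(0.0005), np.float64(-0.0143)]
[np.float64(0.013), np.float64(0.0295), np.float64(-0.0002)] [np.float64(-0.0009), np.float64(0.0005), np.float64(-0.0143)]
[np.float64(0.0126), np.float64(0.0297), np.float64(-0.0002)] [np.float64(-0.0009), np.float64(0.0005), np.float64(-0.0143)]
```

```bash
python3 -m handwheel '[[[0.0155,0.0283,0],[0,0,-0.014]],[[0.015,0.0285,0],[0,0,-0.014]],[[0.0147,0.0287,0],[0,0,-0.014]],[[0.0143,0.029,0],[0,0,-0.014]],[[0.0139,0.029,0],[0,0,-0.014]],[[0.0135,0.029,0],[0,0,-0.014]],[[0.013,0.029,0],[0,0,-0.014]],[[0.01,0.023,0],[0,0,-0.01]],[[0,0,0],[0,0,0]],[[0,0,0],[0,0,0]]]'; python3 st.py;  python3 -c "
from h import *
plan((621,-211,36),-2.3,5)"
```

```text
t: 24.35
eef_pos: [616.2, -208.4, 87.9]
eef_rot: [-179.4, 0.9, -2.1]
wrist_force: [0.4, 1.1, -3.6]
finger_gap: 0.219
a -342.1 b -120.0 z 87.9 rot [-179.4    0.9   -2.1] Fa 1.2 Fb -0.2 Fz -3.6 gap mm 19.2 t 24.35
from [ 616.2 -208.4   87.9] [-179.4    0.9   -2.1] |step| 0.0104 t 24.35
[np.float64(0.0011), np.float64(0.0006), np.float64(0.0104)] [np.float64(-0.0021), np.float64(0.0031), np.float64(0.0006)]
[np.float64(0.0011), np.float64(0.0006), np.float64(0.0104)] [np.float64(-0.0021), np.float64(0.0031), np.float64(0.0006)]
[np.float64(0.0011), np.float64(0.0005), np.float64(0.0104)] [np.float64(-0.0021), np.float64(0.0031), np.float64(0.0006)]
[np.float64(0.001), np.float64(0.0005), np.float64(0.0104)] [np.float64(-0.0021), np.float64(0.0031), np.float64(0.0006)]
[np.float64(0.001), np.float64(0.0005), np.float64(0.0104)] [np.float64(-0.0021), np.float64(0.0031), np.float64(0.0006)]
```

```bash
python3 -m handwheel '[[[0.001,0.0005,0.0105],[-0.002,0.003,0]],[[0.001,0.0005,0.0105],[-0.002,0.003,0]],[[0.001,0.0005,0.0105],[-0.002,0.003,0]],[[0.001,0.0005,0.0105],[-0.002,0.003,0]],[[0.001,0.0005,0.01],[-0.002,0.003,0]],[[0,0,0.0025],[0,0,0]],[[0,0,0.0025],[0,0,0]],[[0,0,0.0025],[0,0,0]],[[0,0,0],[0,0,0]],[[0,0,0],[0,0,0]]]'; python3 st.py
```

```text
t: 25.35
eef_pos: [620.3, -205.3, 29.2]
eef_rot: [-179.6, 0.2, -1.9]
wrist_force: [0.3, -0.5, -4.2]
finger_gap: 0.225
a -338.4 b -123.5 z 29.2 rot [-179.6    0.2   -1.9] Fa -0.5 Fb -0.3 Fz -4.2 gap mm 19.8 t 25.35
```

Just above the pad (still carrying 4 N). Lower the last mm, release, and rise away toward a spacer viewing spot.

```bash
python3 -m handwheel '[[[0,0,0.001],[0,0,0]],[[0,0,0.0015],[0,0,0]],[[0,0,0.0015],[0,0,0]],[[0,0,0.0015],[0,0,0]],[[0,0,0.0015],[0,0,0]],[[0,0,0],[0,0,0]],[[0,0,0],[0,0,0]],[[0,0,0],[0,0,0]],[[0,0,0],[0,0,0]],[[0,0,0],[0,0,0]]]'; python3 st.py; python3 -m handwheel '[[[0,0,0],[0,0,0]],[[0,0,0],[0,0,0]],[[0,0,0],[0,0,0]],[[0,0,-0.01],[0,0,0]],[[0,0,-0.025],[0,0,0]],[[0,0,-0.045],[0,0,0]],[[-0.01,-0.01,-0.045],[0,0,0]],[[-0.04,-0.02,-0.02],[0,0,0]],[[-0.045,-0.02,0],[0,0,0]],[[-0.03,-0.01,0],[0,0,0]]]' 0.1 20; python3 st.py; python3 - <<'E'
from h import *
p,d,ci=snap('wrist','sp1.png'); np.savez('sp1',p=p,d=d,**{k:np.array(v) for k,v in ci.items()})
E
```

```text
t: 26.35
eef_pos: [620.6, -205.3, 28.5]
eef_rot: [-179.5, 0.3, -1.9]
wrist_force: [-2.1, 0.5, 2.6]
finger_gap: 0.222
a -338.4 b -123.8 z 28.5 rot [-179.5    0.3   -1.9] Fa 0.2 Fb 2.1 Fz 2.6 gap mm 19.6 t 26.35
t: 27.35
eef_pos: [500.1, -143.4, 182.8]
eef_rot: [-179.6, -0.3, -1.9]
wrist_force: [-0.3, -0.3, -0.7]
finger_gap: 0.552
a -296.2 b 4.9 z 182.8 rot [-179.6   -0.3   -1.9] Fa -0.3 Fb 0.3 Fz -0.7 gap mm 48.5 t 27.35
```

View pics/sp1.png

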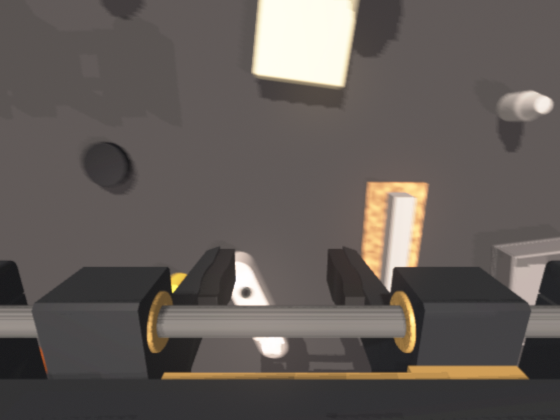

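The master lies flat on the cork (400,240). The spacer runs from (238,258) to (278,352), with the gripper rod across it.

```bash
python3 - <<'E'
from bed import *
def fit(P,nm):
    r=cv2.minAreaRect(P.astype(np.float32)); print(nm,len(P),np.round(r[0],1),np.round(r[1],1),round(r[2],1))
z=np.load('sp1.npz'); X=pts(z['d'],z); k=(abs(X[...,2]-26)<5)&(abs(X[...,0]-475)<75)&(abs(X[...,1]+268)<85)
k&=cv2.cvtColor(z['p'],cv2.COLOR_RGB2HSV)[...,1]<60
print('z',np.median(X[...,2][k])); r,c=np.where(k); fit(ray(np.c_[c,r],z,26)[:,:2],'wrist')
kp=(abs(X[...,2]-28)<5)&(abs(X[...,0]-620)<60)&(abs(X[...,1]+208)<90)
print('master z',np.median(X[...,2][kp])); r,c=np.where(kp); fit(ray(np.c_[c,r],z,28)[:,:2],'master')
for n in('scene','side'):
    z=np.load(n+'0.npz'); X=pts(z['d'],z); k=(abs(X[...,2]-26)<7)&(abs(X[...,0]-475)<75)&(abs(X[...,1]+268)<85)
    k&=(cv2.cvtColor(z['p'],cv2.COLOR_RGB2HSV)[...,1]<90)
    r,c=np.where(k); print('z',np.median(X[...,2][k])); fit(ray(np.c_[c,r],z,26)[:,:2],n)
E
```

```text
z 26.492225226322734
wrist 1605 [ 472.7 -266.2] [ 31.6 127.3] 20.1
master z 28.210300932849506
master 1634 [ 619.6 -194.9] [102.5  22. ] 88.1
z 24.873405715780244
scene 411 [ 475.2 -265.3] [ 34.6 125.9] 20.4
z 26.81981901374629
side 927 [ 469.8 -269.6] [ 37.7 127.6] 20.0
```

```bash
python3 - <<'E'
from h import *
z=np.load('scene0.npz'); X=pts(z['d'],z); h=cv2.cvtColor(z['p'],cv2.COLOR_RGB2HSV).astype(int)
k=(h[...,0]>20)&(h[...,0]<35)&(h[...,1]>150)&(abs(X[...,2]-15)<20)&(X[...,0]<480)&(X[...,0]>300); P=X[k][:,:2]-np.array([472.7,-266.5]); t=np.radians(20.1)
T=np.c_[P@[np.cos(t),np.sin(t)],P@[np.sin(t),-np.cos(t)]]; print('yellow in tool xy',T.min(0).round(),T.max(0).round(), 'rows |y|<15:',T[abs(T[:,1])<15][:,0].max().round() if (abs(T[:,1])<15).any() else None)
plan((472.7,-266.5,90),20.1,8)
E
```

```text
yellow in tool xy [-176.  -65.] [-55.  -1.] rows |y|<15: -119.0
from [ 495.6 -142.3  182.2] [-179.5   -0.    -2. ] |step| 0.0195 t 27.4
[np.float64(-0.0023), np.float64(0.0157), np.float64(0.0114)] [np.float64(-0.0011), np.float64(-0.0003), np.float64(-0.0481)]
[np.float64(-0.0031), np.float64(0.0156), np.float64(0.0114)] [np.float64(-0.0011), np.float64(-0.0003), np.float64(-0.0481)]
[np.float64(-0.0038), np.float64(0.0154), np.float64(0.0114)] [np.float64(-0.0011), np.float64(-0.0003), np.float64(-0.0481)]
[np.float64(-0.0046), np.float64(0.0152), np.float64(0.0114)] [np.float64(-0.0011), np.float64(-0.0003), np.float64(-0.0481)]
[np.float64(-0.0053), np.float64(0.0149), np.float64(0.0115)] [np.float64(-0.0011), np.float64(-0.0003), np.float64(-0.0481)]
[np.float64(-0.006), np.float64(0.0146), np.float64(0.0115)] [np.float64(-0.0011), np.float64(-0.0003), np.float64(-0.0481)]
[np.float64(-0.0067), np.float64(0.0143), np.float64(0.0115)] [np.float64(-0.0011), np.float64(-0.0003), np.float64(-0.0481)]
[np.float64(-0.0074), np.float64(0.014), np.float64(0.0115)] [np.float64(-0.0011), np.float64(-0.0003), np.float64(-0.0481)]
```

```bash
python3 -m handwheel '[[[-0.002,0.0157,0.0114],[-0.001,0,-0.048]],[[-0.003,0.0156,0.0114],[-0.001,0,-0.048]],[[-0.004,0.0154,0.0114],[-0.001,0,-0.048]],[[-0.0045,0.0152,0.0114],[-0.001,0,-0.048]],[[-0.005,0.015,0.0114],[-0.001,0,-0.048]],[[-0.006,0.0146,0.0114],[-0.001,0,-0.048]],[[-0.0065,0.0143,0.0114],[-0.001,0,-0.048]],[[-0.006,0.011,0.0114],[0,0,-0.04]],[[0,0,0],[0,0,0]],[[0,0,0],[0,0,0]]]'; python3 st.py; python3 -c "
from h import *
plan((472.7,-266.5,30),20.1,5)"
```

```text
t: 28.4
eef_pos: [478.0, -268.5, 94.7]
eef_rot: [179.7, -0.8, 20.4]
wrist_force: [0.2, -0.2, 0.5]
finger_gap: 0.548
a -423.3 b 7.0 z 94.7 rot [179.7  -0.8  20.4] Fa -0.1 Fb -0.3 Fz 0.5 gap mm 48.3 t 28.4
from [ 478.  -268.5   94.7] [179.7  -0.8  20.4] |step| 0.013 t 28.4
[np.float64(-0.001), np.float64(-0.0008), np.float64(0.0129)] [np.float64(0.0009), np.float64(-0.0028), np.float64(0.0011)]
[np.float64(-0.001), np.float64(-0.0008), np.float64(0.0129)] [np.float64(0.0009), np.float64(-0.0028), np.float64(0.0011)]
[np.float64(-0.001), np.float64(-0.0008), np.float64(0.0129)] [np.float64(0.0009), np.float64(-0.0028), np.float64(0.0011)]
[np.float64(-0.0009), np.float64(-0.0008), np.float64(0.0129)] [np.float64(0.0009), np.float64(-0.0028), np.float64(0.0011)]
[np.float64(-0.0009), np.float64(-0.0008), np.float64(0.0129)] [np.float64(0.0009), np.float64(-0.0028), np.float64(0.0011)]
```

```bash
python3 -m handwheel '[[[-0.0015,-0.0008,0.0125],[0.001,-0.003,0.001]],[[-0.0015,-0.0008,0.0125],[0.001,-0.003,0.001]],[[-0.0015,-0.0008,0.0125],[0.001,-0.003,0.001]],[[-0.0015,-0.0008,0.0125],[0.001,-0.003,0.001]],[[-0.001,-0.0008,0.012],[0.001,-0.003,0.001]],[[0,0,0.003],[0,0,0]],[[0,0,0],[0,0,0]],[[0,0,0],[0,0,0]],[[0,0,0],[0,0,0]],[[0,0,0],[0,0,0]]]'; python3 st.py
```

```text
t: 29.4
eef_pos: [471.8, -264.2, 25.1]
eef_rot: [-179.9, 0.0, 20.2]
wrist_force: [0.7, -0.3, -0.8]
finger_gap: 0.55
a -419.9 b 13.8 z 25.1 rot [-179.9    0.    20.2] Fa -0.2 Fb -0.8 Fz -0.8 gap mm 48.4 t 29.4
```

```bash
python3 -m handwheel '[[[0,0,0],[0,0,0]],[[0,0,0],[0,0,0]],[[0,0,0],[0,0,0]],[[0,0,0],[0,0,0]],[[0,0,-0.005],[0,0,0]],[[0,0,-0.015],[0,0,0]],[[0,0,-0.03],[0,0,0]],[[0,0,-0.03],[0,0,0]],[[0,0,0],[0,0,0]],[[0,0,0],[0,0,0]]]' -1 40; python3 st.py; python3 -c "
from h import *
print(np.array([551.8,148.5])-118*np.array([.158,.987]))
plan((533.2,32,105),-9.1,9)"
```

```text
t: 30.4
eef_pos: [471.1, -263.8, 111.0]
eef_rot: [-179.9, 0.0, 20.2]
wrist_force: [0.5, 1.0, -3.7]
finger_gap: 0.337
a -419.7 b 14.5 z 111.0 rot [-179.9    0.    20.2] Fa 1.0 Fb -0.3 Fz -3.7 gap mm 29.7 t 30.4
[533.156  32.034]
from [ 471.1 -263.8  111. ] [-179.9    0.    20.2] |step| 0.0336 t 30.4
[np.float64(0.0178), np.float64(-0.0285), np.float64(0.0007)] [np.float64(-0.0002), np.float64(0.0001), np.float64(0.0568)]
[np.float64(0.0162), np.float64(-0.0294), np.float64(0.0007)] [np.float64(-0.0002), np.float64(0.0001), np.float64(0.0568)]
[np.float64(0.0145), np.float64(-0.0303), np.float64(0.0007)] [np.float64(-0.0002), np.float64(0.0001), np.float64(0.0568)]
[np.float64(0.0127), np.float64(-0.0311), np.float64(0.0007)] [np.float64(-0.0002), np.float64(0.0001), np.float64(0.0568)]
[np.float64(0.011), np.float64(-0.0317), np.float64(0.0007)] [np.float64(-0.0002), np.float64(0.0001), np.float64(0.0568)]
[np.float64(0.0091), np.float64(-0.0323), np.float64(0.0007)] [np.float64(-0.0002), np.float64(0.0001), np.float64(0.0568)]
[np.float64(0.0073), np.float64(-0.0328), np.float64(0.0007)] [np.float64(-0.0002), np.float64(0.0001), np.float64(0.0568)]
[np.float64(0.0054), np.float64(-0.0331), np.float64(0.0007)] [np.float64(-0.0002), np.float64(0.0001), np.float64(0.0568)]
[np.float64(0.0035), np.float64(-0.0334), np.float64(0.0007)] [np.float64(-0.0002), np.float64(0.0001), np.float64(0.0568)]
```

```bash
python3 -m handwheel '[[[0.0178,-0.0285,0],[0,0,0.057]],[[0.0162,-0.0294,0],[0,0,0.057]],[[0.0145,-0.03,0],[0,0,0.057]],[[0.0127,-0.031,0],[0,0,0.057]],[[0.011,-0.032,0],[0,0,0.057]],[[0.009,-0.032,0],[0,0,0.057]],[[0.0073,-0.033,0],[0,0,0.057]],[[0.0054,-0.033,0],[0,0,0.057]],[[0.002,-0.022,0],[0,0,0.045]],[[0,0,0],[0,0,0]]]'; python3 st.py; python3 -c "
from h import *
plan((533.2,32,55),-9.1,5)"
```

```text
t: 31.4
eef_pos: [529.6, 30.1, 102.6]
eef_rot: [179.8, 0.8, -9.9]
wrist_force: [-0.1, -0.5, -2.6]
finger_gap: 0.336
a -120.4 b 3.2 z 102.6 rot [179.8   0.8  -9.9] Fa -0.5 Fb -0.0 Fz -2.6 gap mm 29.6 t 31.4
from [529.6  30.1 102.6] [179.8   0.8  -9.9] |step| 0.0096 t 31.4
[np.float64(0.0008), np.float64(-0.0005), np.float64(0.0095)] [np.float64(0.0005), np.float64(0.0028), np.float64(-0.0029)]
[np.float64(0.0008), np.float64(-0.0005), np.float64(0.0095)] [np.float64(0.0005), np.float64(0.0028), np.float64(-0.0029)]
[np.float64(0.0007), np.float64(-0.0005), np.float64(0.0095)] [np.float64(0.0005), np.float64(0.0028), np.float64(-0.0029)]
[np.float64(0.0007), np.float64(-0.0005), np.float64(0.0095)] [np.float64(0.0005), np.float64(0.0028), np.float64(-0.0029)]
[np.float64(0.0007), np.float64(-0.0005), np.float64(0.0095)] [np.float64(0.0005), np.float64(0.0028), np.float64(-0.0029)]
```

```bash
python3 -m handwheel '[[[0.0008,0,0.0095],[0.0005,0.003,-0.003]],[[0.0008,0,0.0095],[0.0005,0.003,-0.003]],[[0.0007,0,0.0095],[0.0005,0.003,-0.003]],[[0.0007,0,0.0095],[0.0005,0.003,-0.003]],[[0.0007,0,0.0095],[0.0005,0.003,-0.003]],[[0,0,0.002],[0,0,0]],[[0,0,0.002],[0,0,0]],[[0,0,0.002],[0,0,0]],[[0,0,0],[0,0,0]],[[0,0,0],[0,0,0]]]'; python3 st.py
```

```text
t: 32.4
eef_pos: [531.1, 23.4, 47.1]
eef_rot: [-180.0, 0.1, -9.3]
wrist_force: [-0.1, -0.4, -2.9]
finger_gap: 0.342
a -126.7 b 0.7 z 47.1 rot [-1.8e+02  1.0e-01 -9.3e+00] Fa -0.5 Fb 0.0 Fz -2.9 gap mm 30.1 t 32.4
```

```bash
python3 -m handwheel '[[[0,0,0.0015],[0,0,0]],[[0,0,0.0015],[0,0,0]],[[0,0,0.0015],[0,0,0]],[[0,0,0.0015],[0,0,0]],[[0,0,0.001],[0,0,0]],[[0,0,0],[0,0,0]],[[0,0,0],[0,0,0]],[[0,0,0],[0,0,0]],[[0,0,0],[0,0,0]],[[0,0,0],[0,0,0]]]'; python3 st.py; python3 -m handwheel '[[[0,0,0],[0,0,0]],[[0,0,0],[0,0,0]],[[0,0.006,0],[0,0,0]],[[0,0.007,0],[0,0,0]],[[0,0.007,0],[0,0,0]],[[0,0.007,0],[0,0,0]],[[0,0.007,0],[0,0,0]],[[0,0,0],[0,0,0]],[[0,0,0],[0,0,0]],[[0,0,0],[0,0,0]]]' 0.05 20; python3 st.py
```

```text
t: 33.4
eef_pos: [531.6, 23.3, 45.8]
eef_rot: [-179.7, 0.2, -9.3]
wrist_force: [-1.2, 0.5, 2.7]
finger_gap: 0.335
a -126.8 b 0.1 z 45.8 rot [-179.7    0.2   -9.3] Fa 0.3 Fb 1.3 Fz 2.7 gap mm 29.4 t 33.4
t: 34.4
eef_pos: [526.1, -14.9, 45.4]
eef_rot: [-179.8, 0.1, -9.5]
wrist_force: [0.1, 0.7, -0.0]
finger_gap: 0.525
a -165.3 b -0.4 z 45.4 rot [-1.798e+02  1.000e-01 -9.500e+00] Fa 0.7 Fb 0.0 Fz -0.0 gap mm 46.2 t 34.4
```

```bash
python3 -m handwheel '[[[0,0,0],[0,0,0]],[[0,0,0],[0,0,0]],[[0,0,0],[0,0,0]],[[0,0,0],[0,0,0]],[[0,-0.006,0],[0,0,0]],[[0,-0.008,0],[0,0,0]],[[0,-0.008,0],[0,0,0]],[[0,-0.008,0],[0,0,0]],[[0,-0.008,0],[0,0,0]],[[0,0,0],[0,0,0]]]' -1 30; python3 st.py
```

```text
t: 35.4
eef_pos: [533.0, 27.6, 45.4]
eef_rot: [-179.8, 0.1, -9.3]
wrist_force: [1.1, 0.4, -0.7]
finger_gap: 0.338
a -122.3 b -0.5 z 45.4 rot [-1.798e+02  1.000e-01 -9.300e+00] Fa 0.5 Fb -1.0 Fz -0.7 gap mm 29.7 t 35.4
```

```bash
python3 -m handwheel '[[[0,-0.004,0],[0.002,0,0]],[[0,-0.004,0],[0.002,0,0]],[[0,-0.0045,0],[0.002,0,0]],[[0,-0.0045,0],[0.002,0,0]],[[0,-0.0045,0],[0.002,0,0]],[[0,-0.0045,0],[0.002,0,0]],[[0,-0.004,0],[0.002,0,0]],[[0,-0.004,0],[0.002,0,0]],[[0,-0.004,0],[0.002,0,0]],[[0,-0.004,0],[0.002,0,0]]]'; python3 st.py
```

```text
t: 36.4
eef_pos: [534.4, 42.7, 45.4]
eef_rot: [179.7, 0.3, -10.5]
wrist_force: [-3.1, -9.3, 3.2]
finger_gap: 0.336
a -107.2 b 0.5 z 45.4 rot [179.7   0.3 -10.5] Fa -9.6 Fb 1.6 Fz 3.2 gap mm 29.6 t 36.4
```

```bash
python3 -m handwheel '[[[0,-0.005,0],[0.004,0,-0.004]],[[0,-0.005,0],[0.004,0,-0.004]],[[0,-0.005,0],[0.004,0,-0.004]],[[0,-0.005,0],[0.004,0,-0.004]],[[0,-0.005,0],[0.004,0,-0.004]],[[0,-0.005,0],[0.004,0,-0.003]],[[0,-0.005,0],[0.004,0,-0.003]],[[0,-0.005,0],[0.004,0,-0.003]],[[0,-0.005,0],[0.004,0,-0.003]],[[0,-0.005,0],[0.004,0,-0.003]]]'; python3 st.py
```

```text
t: 37.4
eef_pos: [534.7, 45.3, 45.4]
eef_rot: [179.2, 0.5, -10.8]
wrist_force: [-3.4, -12.5, 4.5]
finger_gap: 0.338
a -104.6 b 0.5 z 45.4 rot [179.2   0.5 -10.8] Fa -12.9 Fb 1.4 Fz 4.5 gap mm 29.8 t 37.4
```

```bash
python3 -m handwheel '[[[0,-0.005,0],[0.01,0,-0.007]],[[0,-0.005,0],[0.01,0,-0.007]],[[0,-0.005,0],[0.01,0,-0.007]],[[0,-0.005,0],[0.01,0,-0.007]],[[0,-0.005,0],[0.01,0,-0.007]],[[0,-0.005,0],[0.01,0,-0.007]],[[0,-0.005,0],[0.008,0,-0.007]],[[0,-0.005,0],[0.008,0,-0.006]],[[0,-0.005,0],[0.008,0,-0.005]],[[0,-0.005,0],[0.008,0,-0.005]]]'; python3 st.py
```

```text
t: 38.4
eef_pos: [536.1, 46.8, 45.3]
eef_rot: [-178.3, 0.6, -9.6]
wrist_force: [-2.6, -11.4, 1.9]
finger_gap: 0.336
a -102.9 b -0.6 z 45.3 rot [-178.3    0.6   -9.6] Fa -11.7 Fb 0.7 Fz 1.9 gap mm 29.6 t 38.4
```

```bash
python3 -m handwheel '[[[0,-0.006,0],[0.004,0,-0.003]],[[0,-0.006,0],[0.004,0,-0.003]],[[0,-0.006,0],[0.004,0,-0.003]],[[0,-0.006,0],[0.004,0,-0.003]],[[0,-0.006,0],[0.004,0,-0.003]],[[0,-0.006,0],[0.004,0,-0.003]],[[0,-0.005,0],[0.004,0,-0.003]],[[0,-0.005,0],[0.004,0,-0.003]],[[0,-0.005,0],[0.004,0,-0.003]],[[0,-0.004,0],[0.004,0,-0.003]]]' - 20; python3 st.py; python3 - <<'E'
from h import *
a,_,_=snap('side'); b,_,_=snap('scene')
c=np.hstack([cv2.resize(a[120:250,210:350],None,fx=2.8,fy=2.8,interpolation=2),cv2.resize(b[250:380,235:375],None,fx=2.8,fy=2.8,interpolation=2)])
cv2.imwrite('pics/push2.png',c[:,:,::-1])
E
```

```text
t: 39.4
eef_pos: [538.1, 56.6, 45.4]
eef_rot: [-178.7, 0.6, -10.1]
wrist_force: [-1.2, -6.3, -0.3]
finger_gap: 0.34
a -92.9 b -1.0 z 45.4 rot [-178.7    0.6  -10.1] Fa -6.4 Fb 0.1 Fz -0.3 gap mm 29.9 t 39.4
```

View pics/push2.png

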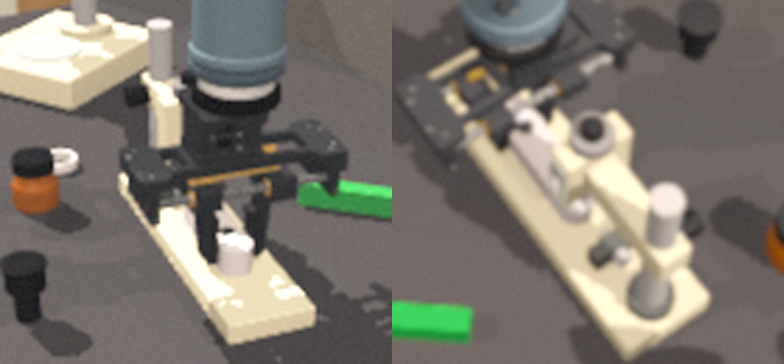

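```bash
python3 -m handwheel '[[[-0.0005,-0.004,0],[0.001,0,-0.001]],[[-0.0005,-0.004,0],[0.001,0,-0.001]],[[-0.0005,-0.004,0],[0.001,0,-0.001]],[[0,-0.004,0],[0.001,0,-0.001]],[[0,-0.004,0],[0.001,0,-0.001]],[[0,-0.004,0],[0.001,0,-0.001]],[[0,-0.004,0],[0.001,0,-0.001]],[[0,-0.004,0],[0.001,0,-0.001]],[[0,-0.004,0],[0.001,0,-0.001]],[[0,-0.004,0],[0.001,0,-0.001]]]'; python3 st.py
```

```text
t: 40.5
eef_pos: [539.8, 72.0, 45.4]
eef_rot: [-179.6, 0.7, -10.9]
wrist_force: [-2.0, -7.0, 1.7]
finger_gap: 0.34
a -77.4 b -0.2 z 45.4 rot [-179.6    0.7  -10.9] Fa -7.2 Fb 0.8 Fz 1.7 gap mm 29.9 t 40.5
```

```bash
python3 -m handwheel '[[[0,-0.003,0],[0.002,0,-0.006]],[[0,-0.003,0],[0.002,0,-0.006]],[[0,-0.003,0],[0.002,0,-0.006]],[[0,-0.004,0],[0.002,0,-0.006]],[[0,-0.004,0],[0.002,0,-0.005]],[[0,-0.004,0],[0.002,0,-0.005]],[[0,-0.004,0],[0.002,0,-0.004]],[[0,-0.004,0],[0.002,0,-0.004]],[[0,-0.004,0],[0.002,0,-0.004]],[[0,-0.004,0],[0.002,0,-0.004]]]'; python3 st.py
```

```text
t: 41.5
eef_pos: [542.0, 77.5, 45.4]
eef_rot: [179.7, 0.8, -9.7]
wrist_force: [-2.4, -9.2, 3.3]
finger_gap: 0.343
a -71.6 b -1.6 z 45.4 rot [179.7   0.8  -9.7] Fa -9.5 Fb 0.9 Fz 3.3 gap mm 30.2 t 41.5
```

```bash
python3 -m handwheel '[[[0,-0.004,0],[0.002,0,-0.003]],[[0,-0.004,0],[0.002,0,-0.003]],[[0,-0.005,0],[0.002,0,-0.003]],[[0,-0.005,0],[0.002,0,-0.003]],[[0,-0.005,0],[0.002,0,-0.003]],[[0,-0.005,0],[0.002,0,-0.003]],[[0,-0.005,0],[0.002,0,-0.003]],[[0,-0.005,0],[0.002,0,-0.003]],[[0,-0.005,0],[0.002,0,-0.003]],[[0,-0.005,0],[0.002,0,-0.003]]]'; python3 st.py
```

```text
t: 42.5
eef_pos: [542.2, 78.2, 45.3]
eef_rot: [178.0, 1.2, -10.2]
wrist_force: [-2.9, -11.2, 6.1]
finger_gap: 0.337
a -70.9 b -1.6 z 45.3 rot [178.    1.2 -10.2] Fa -11.5 Fb 1.1 Fz 6.1 gap mm 29.6 t 42.5
```

```bash
python3 -m handwheel '[[[0,-0.005,0],[0.006,0,-0.003]],[[0,-0.005,0],[0.006,0,-0.003]],[[0,-0.006,0],[0.006,0,-0.003]],[[0,-0.006,0],[0.006,0,-0.003]],[[0,-0.006,0],[0.006,0,-0.003]],[[0,-0.006,0],[0.006,0,-0.003]],[[0,-0.006,0],[0.006,0,-0.003]],[[0,-0.006,0],[0.006,0,-0.003]],[[0,-0.006,0],[0.006,0,-0.003]],[[0,-0.006,0],[0.006,0,-0.003]]]' - 30; python3 st.py
```

```text
t: 43.5
eef_pos: [542.3, 78.3, 45.4]
eef_rot: [177.9, 1.7, -10.6]
wrist_force: [-4.2, -13.8, 6.5]
finger_gap: 0.338
a -70.8 b -1.7 z 45.4 rot [177.9   1.7 -10.6] Fa -14.3 Fb 1.9 Fz 6.5 gap mm 29.7 t 43.5
```

```bash
python3 -m handwheel '[[[0,0,0],[0,0,0]],[[0,0,0],[0,0,0]],[[0,0,0],[0,0,0]],[[0,0,0],[0,0,0]],[[0,0,-0.01],[0.01,0,0]],[[0,0,-0.03],[0.01,0,0]],[[0,0,-0.045],[0.01,0,0]],[[0,0.01,-0.045],[0,0,-0.01]],[[0,0.01,-0.045],[0,0,-0.01]],[[0,0,0],[0,0,0]]]' 0.2; python3 st.py; sed -i 's/^bar(f=.*/bar(46,38,54,f="end.png")/' bar.py; python3 bar.py; python3 - <<'E'
from h import *
a,_,_=snap('side'); b,_,_=snap('scene')
c=np.hstack([cv2.resize(a[130:300,240:440],None,fx=1.95,fy=1.95,interpolation=2),cv2.resize(b[220:390,160:360],None,fx=1.95,fy=1.95,interpolation=2)])
cv2.imwrite('pics/end2.png',c[:,:,::-1])
E
```

```text
t: 44.5
eef_pos: [544.4, 61.7, 229.1]
eef_rot: [-180.0, 1.8, -9.2]
wrist_force: [0.7, -0.2, -0.6]
finger_gap: 0.598
a -86.9 b -6.4 z 229.1 rot [-180.     1.8   -9.2] Fa -0.0 Fb -0.7 Fz -0.6 gap mm 52.6 t 44.5
n 2314 z 46.4 a range -99.8 -13.6 b mean -1.8 rect [544.7  92.3] [86.5 29.5] 80.1
button top 920 [552.6 150.2 167. ]
```

View pics/end2.png

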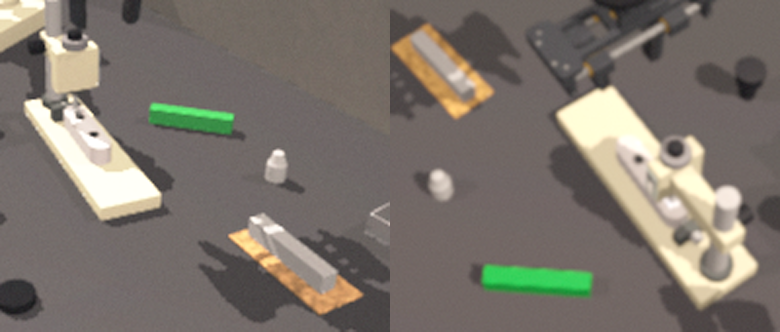

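The spacer is home under the foot with its near end at a = -99.8 mm, so its centre is at about -37 mm. The master lies flat on the cork, the button is up and the gripper is clear.

```bash
python3 -c "
from h import *
print(ticket.finish_job())"
```

```text
the job is handed in; nothing more can be done
None
```

I carried out every step of the job and handed it in at about 44.7 s of the 72 s allowed; no verdict was reported.

| Step | Final check |
|---|---|
| Master pressed home | It stalled at about 14 N at the wrist. After letting go, its centre was about 33.5 mm before the foot's axis and 0.8 mm off the centre line. |
| Zero pressed once, master released | The tool reached z = 180 mm, which is the full 6 mm of travel. The master had not moved afterwards. |
| Master on the cork pad | It lies flat, top at z = 28.2 mm, near (621, -205), about 6 mm along from the pad's centre. |
| Spacer pressed home | It stalled at about 14 N at the wrist, while drag during sliding was about 7 N or less. After letting go, its centre is about 36.8 mm before the foot's axis, 1.8 mm off the centre line and about 1° askew. |
| End state | Button top is at z = 167 mm (up), the gripper is clear, and the other things near the bed and pad look unmoved in the last picture. |

- **Force on the stop:** the contact force between each block and the stop was inferred from the wrist force, and I only read that at the end of each 1 s move. A brief higher peak in between cannot be ruled out.
- **Zero button:** the tool bottomed out on the button with about 31 N, more than the 5 N it needs.
- **Position margin:** the master's home position sat only about 3.5 mm inside its allowed range and the spacer's about 4 mm. Both match a pin poking out about 3 mm. My two fixes of the button, which marks the foot's axis, differed by about 2 mm.

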